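Close a jar's snap cap in the bench capping press and keep the press held

ROBOT

A 6-joint arm with a two-finger parallel gripper is mounted at the origin on a cart in front of the work surface, level with it; the furniture and walls round the work are solid. World frame = base frame: x ahead of the robot, y to its left, z up, the work surface at z = 0. Lengths are in m, angles in rad, forces in N, time in s.
With the tool pointing down it reaches from about 0.275 to 0.825 m from the base axis. Payload 4.9 kg.
Tool frame: the origin (TCP) lies at the very end of the fingers, on their centre line; the grasp point (between the pads) lies 19 mm behind it; z points along the fingers, y is the line along which they close (so a half turn about z gives the same grasp; the last joint's range is limited). The gripper opens to 85 mm and grips with 20 to 120 N. Pads are 22 mm wide; open, the fingers measure 114 mm over their backs; the gripper's body (76 mm by 85 mm) begins 54 mm behind the grasp point. The pads swing forward as they close: fully open they stand 13 mm farther back than shut.
Start: joints at [-1.314, 0.326, -0.193, 1.052, 0, 1.437], TCP at [0.21, -0.509, 0.231] pointing down, gripper open.
Joint ranges: [-2.65, 2.65], [-0.97, 1.79], [-1.3, 1.35], [-1.93, 2.1], [-1.47, 1.37], [-3.14, 3.14]. Speed limits (rad/s): [2.57, 2.57, 3.14, 3.14, 3.14, 3.14].

INTERFACE

Orientations are given as [roll, pitch, yaw] about the fixed x, y, z axes, in that order (R = Rz(yaw) Ry(pitch) Rx(roll)).
In Python, from station import bot gives the robot as it stands. Calls block until the motion is done:
- bot.goto(position, orientation): joint-space move of the TCP to a pose.
- bot.line_to(position, speed=0.15, rotation=None): straight line of the TCP; rotation=None keeps the orientation; speed is the mean speed in m/s.
- bot.move_joints(angles): joint-space move.
- bot.set_gripper(opening, grip_force=None): finger opening in m; grip_force is the grip in N (None keeps the last); returns when the fingers have stopped.
- bot.hold(seconds).
- bot.inverse_kinematics(position, orientation): joint angles nearest the present ones, or None.
- bot.snapshot(name): name is "scene" or "side" or "wrist"; returns the picture (400x640x3 uint8, red, green, blue); there is no depth.
- bot.camera_model(name): a dict with "fx", "fy", "cx", "cy" (pixels), "rvec" (rotation vector, rad) and "tvec" (3), from world to camera coordinates, as OpenCV has them; the wrist camera has in their place "T_tool_cam" (4x4, takes a point from camera to tool coordinates, whose origin is the TCP and whose axes are the flange's). Camera axes: x right, y down, z forward; pixel columns grow to the right and rows downward; lengths in m; the calibration is good to about 2 mm. A picture is of the moment at which its call begins: read the wrist's pose just before it. camera_model takes no time and is no camera call.
A pose or a line that the arm cannot do raises bot.Unreachable and nothing moves.
- bot.sign_off(): hands the job in; it is judged then, once.
Readings, each from a call of its own:
- bot.current_time(): time.
- bot.current_joints(): joint angles.
- bot.current_dq(): joint speeds.
- bot.current_joint_efforts(): joint torques, N m.
- bot.current_tcp_pos(): TCP position.
- bot.current_orientation(): TCP orientation.
- bot.current_contact_force(): force on the tool from outside, world axes, zero at the start.
- bot.current_torque(): the same for the moment, N m.
- bot.current_finger_gap(): finger opening in m.
- bot.current_grip_force(): force on a finger pad.
Only numpy, scipy, OpenCV 4.12 (cv2) and the standard library are available. Lean on these libraries where they do the work, as an engineer would, in place of code of your own. Each camera call takes 0.05 s, during which the arm holds its last target. There are 200 camera calls.

TASK

The small amber jar's snap cap is still sitting proud: stand the jar upright in the round nest of the capping press's shuttle, slide the shuttle all the way in under the ram, then bring the press lever down by its grip until the lever is level with the bench, which closes the cap under the sprung foot. Leave closing the cap to the press, not your fingers, and do not knock the jar over or knock the other bottles and the beaker about. The lined cap needs its dwell under load, so finish while still holding the lever level: do not let go of its grip.

Things in the scene. Friction and masses are not known exactly. Their poses are not given: they have to be found in the camera images.
- press: bench capping press, grey, fixed; its place varies. Origin on the bench below the ram axis; x points back to the column (66 to 118 mm behind the axis, 62 wide), y left along the shuttle's way, z up. The head over the axis is 74 mm wide in y, from x = -39 to +79 and z = 156 to 242 mm (ram to 280): no room to load under it from above. Two rails 37 mm high lie at x = +-42, y = -55 to +195 mm
- shuttle (a joint): travel in m of the aluminium shuttle in its rails: 0 = fully out to the left (+y of the press), 0.125 = home at its end stop with the nest under the ram; starts nearly out; it moves towards -y of the press, with about 2 N of friction, and stays where it is left
- nest (a point): centre of the floor of the shuttle's round nest: a pocket 43 mm wide and 12 mm deep with a small chamfer; its mouth is level with the shuttle's top, 34.5 mm above the bench. The shuttle is 70 mm wide across x. Moves with the shuttle; lies 125 mm to the left (+y) of the ram axis when fully out. Axes as the press
- shuttle_post (a point): the shuttle's upright black push post, 22 mm thick, on its left end 122 mm to the left (+y) of the nest; this point is on the post's axis 20 mm below its top; the post stands from 34 mm to 90 mm above the bench
- lever (a joint): angle in rad: 0 = at rest, leaning up 45 degrees to the right (-y of the press), grows as it is brought down, 0.785 = level, 1.0 = stop. A spring returns it (4 to 7 N at the grip; about 10 N when level on a jar). The ram sinks 30 mm per rad: the foot meets a proud cap at 0.47, the cap is home at 0.63, then the sprung foot yields and loads it, with about 20 N at level
- lever_pivot (a point): the lever's pivot on the front of the head, 197 mm above the bench, 56 mm in front (-x) of the ram axis; the pivot axis is the press's x
- grip_mid (a point): middle of the lever's black round grip, which stands out from the lever's end towards the robot, parallel to the press's x: 26 mm thick, 86 mm long. Its axis is 165 mm from the pivot axis, so it moves on an arc of that radius about the pivot, in the press's y-z plane
- lever_grip: the same black grip as a body; origin on its axis at its inner end, 42 mm behind (+x) grip_mid; it revolves freely on the lever's end, like a crank handle
- foot: the round sprung pressure foot below the ram, 32 mm across; origin 4 mm above its rubber underside, which is 112 mm above the bench at rest
- jar: small amber glass jar with a paper band and a white ribbed snap cap, loose, upright, about 0.12 kg; origin at the centre of its underside, z up. Straight body 40 mm across up to 45 mm, then the shoulder; cap 35 mm across, top at 75 mm while proud and 70 mm when closed. Starts on the bench in one of three places to the left of the press, which it shares with the two dropper bottles
- cap (a joint): how far in m the snap cap has been pressed down on the jar: 0 = proud, as it starts, 0.005 = fully home; about 8 N move it and it stays
- dropper_a: brown dropper bottle with a white top, 33 mm across, 106 mm high, bystander; origin under its centre
- dropper_b: brown dropper bottle with a black top, 33 mm across, 106 mm high, bystander; origin under its centre
- small_beaker: small clear beaker, 72 mm across, 78 mm high, to the right of the press, bystander; origin under its centre
Mind the look-alikes: they are no part of the job. What is shaped like the jar but purple or yellow is not meant.

How it is judged:
By the outcome, as a careful person would: the job done as asked, in the order asked, and still so for the second after the job is handed in, while the arm keeps its last pose, push and grip.
It also fails if it takes over 64 s, if anything falls off the work surface, if the arm or the gripper's body presses on something with over 40 N, if the wrist force passes 120 N, or if a joint passes its speed limit or range.

## Working session

There is one attempt and no reset: what is moved stays moved. The work goes in short steps, each a Python script; the robot and the scene stay as the last script left them, time stands still between calls to the robot, and variables do not carry over. Pictures are saved under pics/ and viewed, at most 10 in all, crops included, and the job is handed in when it is done.

```bash
ls; mkdir -p pics; python3 - <<'E'
from station import bot
import cv2
for n in ("scene","side"):
    im=bot.snapshot(n); cv2.imwrite(f"pics/{n}0.png",im[:,:,::-1]); m=bot.camera_model(n); print(n,{k:(v if not hasattr(v,'tolist') else v.tolist()) for k,v in m.items()})
print(bot.camera_model("wrist"), bot.current_orientation(), bot.current_time())
E
```

```text
pics
scene {'fx': 422.68052938624675, 'fy': 422.68052938624675, 'cx': 329.00564256721265, 'cy': 193.02620000686784, 'rvec': [0.9312970972370643, -2.0900879107367776, 1.3754783567687248], 'tvec': [0.3567704417625165, 0.3335950151217382, 1.2717175398191192]}
side {'fx': 383.08528596648347, 'fy': 383.08528596648347, 'cx': 316.81438437587997, 'cy': 204.76703062745375, 'rvec': [0.7565190467515139, -2.3079077444771205, 1.4514689978623718], 'tvec': [0.4318372029153918, 0.32835838934116435, 1.2324011487170108]}
{'fx': 282.92020512415183, 'fy': 282.92020512415183, 'cx': 316.32321818055027, 'cy': 204.01715372816625, 'T_tool_cam': array([[ 8.21017108e-04, -9.57864560e-01, -2.87219100e-01,
         7.26808458e-02],
       [ 9.99999460e-01,  6.03247451e-04,  8.46696163e-04,
         6.50577423e-04],
       [-6.37756057e-04, -2.87219640e-01,  9.57864537e-01,
        -1.42196054e-01],
       [ 0.00000000e+00,  0.00000000e+00,  0.00000000e+00,
         1.00000000e+00]])} [-3.14002206e+00 -2.14250426e-04  3.90788040e-01] 0.1
```

View pics/scene0.png

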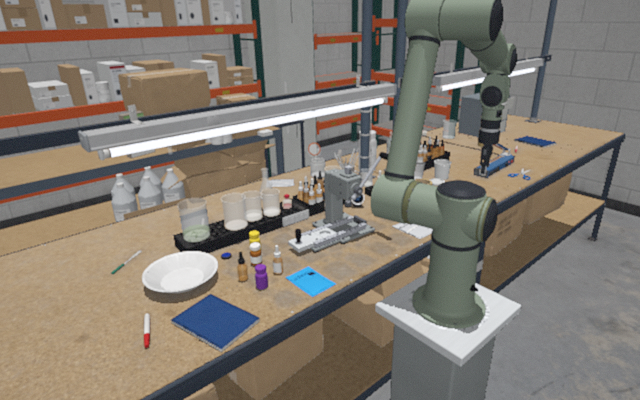

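View pics/side0.png

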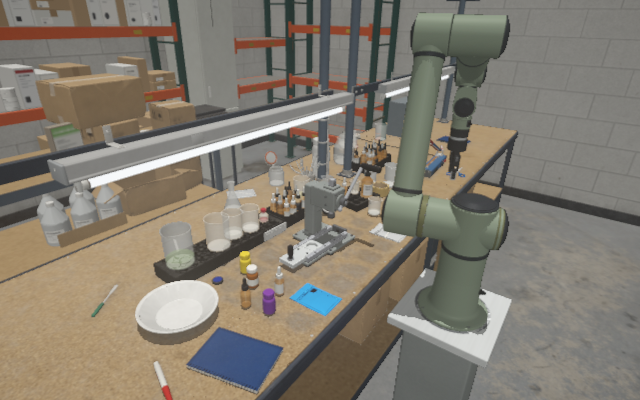

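The scene view shows the press at about (340,215), the shuttle post at (298,236) and the lever grip at about (357,200). What could be taken for the jar:
- amber with a white cap at (255,254)
- yellow at (254,238)
- purple at (262,277)
- droppers at (242,268) and (278,262)

The description fits the one at (255,254), so I'll check it in a close crop.

```bash
python3 - <<'E'
import cv2,numpy as np
a=cv2.imread("pics/scene0.png")[160:300,225:405]; b=cv2.imread("pics/side0.png")[165:325,225:405]
cv2.imwrite("pics/c1.png",cv2.resize(a,None,fx=4.4,fy=4.2,interpolation=cv2.INTER_CUBIC)[:600,:800])
cv2.imwrite("pics/c2.png",cv2.resize(b,None,fx=3.75,fy=3.75,interpolation=cv2.INTER_CUBIC))
E
```

```text
(no output)
```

View pics/c1.png

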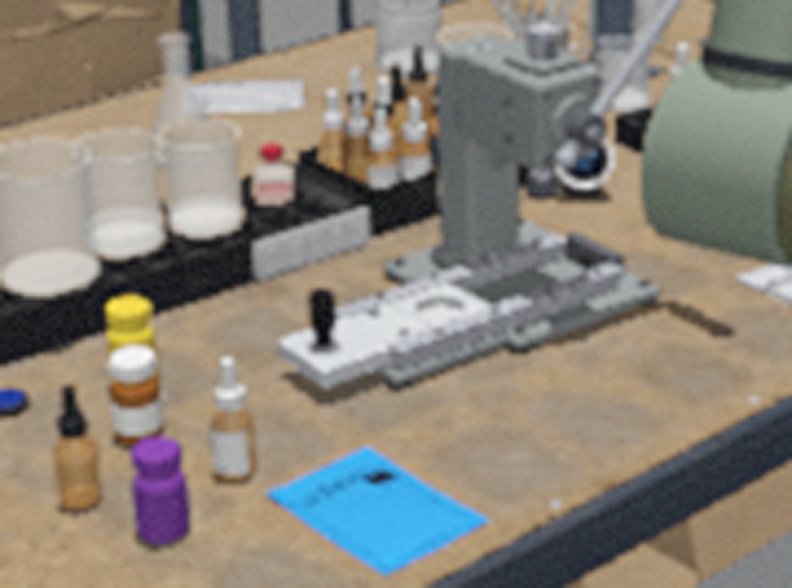

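View pics/c2.png

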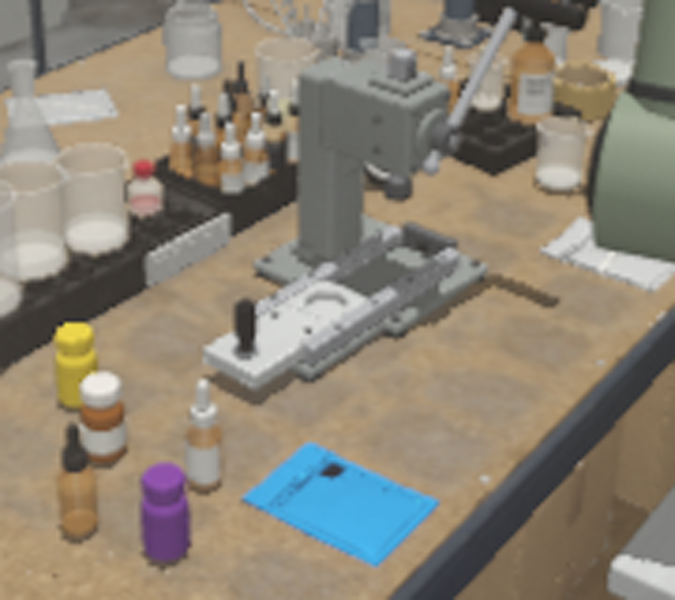

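The crops confirm the choice: the amber jar with paper band and white cap is at c1 (132,380) / c2 (101,415). The yellow one is just behind it, purple in front, and a dropper on each side.

```bash
cat > h.py <<'E'
import numpy as np, cv2
from station import bot
from scipy.spatial.transform import Rotation as R
def cam(n,tcp=None,rpy=None):
    m=bot.camera_model(n); K=np.array([[m['fx'],0,m['cx']],[0,m['fy'],m['cy']],[0,0,1]])
    if n=='wrist':
        T=np.eye(4); T[:3,:3]=R.from_euler('xyz',rpy).as_matrix(); T[:3,3]=tcp
        T=T@m['T_tool_cam']; return K,T[:3,:3].T,T[:3,3]
    Rm=cv2.Rodrigues(np.array(m['rvec']))[0]; return K,Rm,-Rm.T@np.array(m['tvec'])
def onz(c,uv,z):
    K,Rm,C=c; d=Rm.T@np.linalg.inv(K)@np.array([*uv,1]); return (C+d*(z-C[2])/d[2])
def px(c,P):
    K,Rm,C=c; p=K@Rm@(np.array(P)-C); return p[:2]/p[2]
E
python3 - <<'E'
from h import *
np.set_printoptions(precision=4,suppress=True)
s,d=cam('scene'),cam('side'); print(s[2],d[2])
f1=lambda u,v:(225+u/4.4,160+v/4.2); f2=lambda u,v:(225+u/3.75,165+v/3.75)
for n,a,b,z in [('jar',(132,356),(101,383),.075),('yel',(129,303),(75,330),.075),('purp',(158,448),(164,474),.075),('droA',(227,362),(203,384),.106),('droB',(69,394),(72,432),.106),('post',(321,294),(246,303),.09),('nest',(441,304),(328,297),.0345),('pivot',(578,130),(437,130),.197),('ramtop',(542,28),(402,55),.28)]:
    print(n,onz(s,f1(*a),z),onz(d,f2(*b),z))
E
```

```text
[-0.5548  0.9465  0.8075] [-0.1999  1.0432  0.8276]
jar [0.5859 0.3006 0.075 ] [0.5845 0.3009 0.075 ]
yel [0.6673 0.2523 0.075 ] [0.6643 0.2538 0.075 ]
purp [0.4539 0.3618 0.075 ] [0.4545 0.3615 0.075 ]
droA [0.4807 0.2805 0.106 ] [0.4818 0.2801 0.106 ]
droB [0.5193 0.393  0.106 ] [0.5229 0.3947 0.106 ]
post [0.5477 0.1413 0.09  ] [0.5509 0.1376 0.09  ]
nest [0.5453 0.014  0.0345] [0.5469 0.0089 0.0345]
pivot [ 0.4817 -0.0895  0.197 ] [ 0.4965 -0.1094  0.197 ]
ramtop [ 0.5304 -0.0935  0.28  ] [ 0.5281 -0.0863  0.28  ]
```

```bash
python3 - <<'E'
from h import *
pi=np.pi
def snap(n):
    t,o=bot.current_tcp_pos(),bot.current_orientation(); im=bot.snapshot('wrist'); cv2.imwrite(f'pics/{n}.png',im[:,:,::-1]); np.save(f'pics/{n}.npy',np.r_[t,o]); print(n,t,o,bot.current_time())
bot.line_to([.21,-.509,.42],speed=.25)
bot.goto([.46,.05,.40],[pi,0,0]); bot.line_to([.47,.05,.34],speed=.25); snap('w1')
bot.goto([.5855,.301,.20],[pi,0,-.35]); snap('w2')
a=cv2.imread('pics/w1.png'); b=cv2.imread('pics/w2.png')
cv2.imwrite('pics/w1v.png',cv2.resize(a[:,:],(800,500),interpolation=cv2.INTER_CUBIC)); cv2.imwrite('pics/w2v.png',cv2.resize(b[80:320,160:480],(800,600),interpolation=cv2.INTER_CUBIC))
E
```

```text
w1 [0.46954208 0.04948697 0.33992378] [-3.14158623e+00  2.02900944e-03 -1.00977047e-03] 3.6417
w2 [0.58554715 0.30089988 0.20008093] [-3.14155672e+00 -7.94440612e-05 -3.50224876e-01] 8.2333
```

View pics/w1v.png

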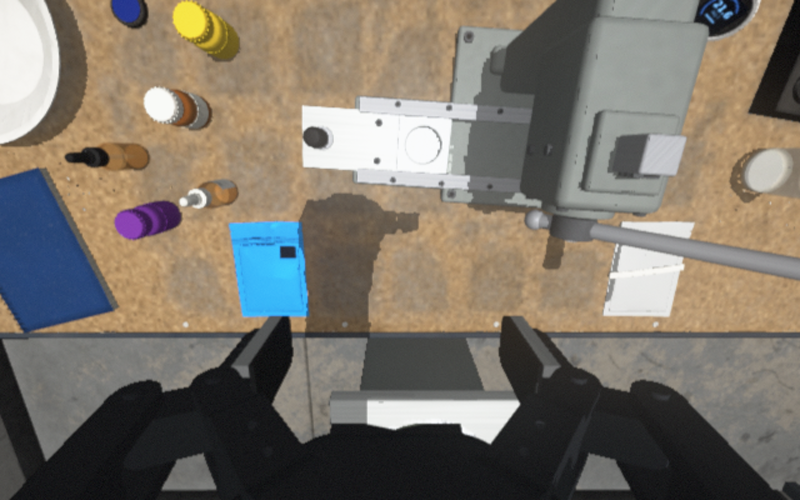

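View pics/w2v.png

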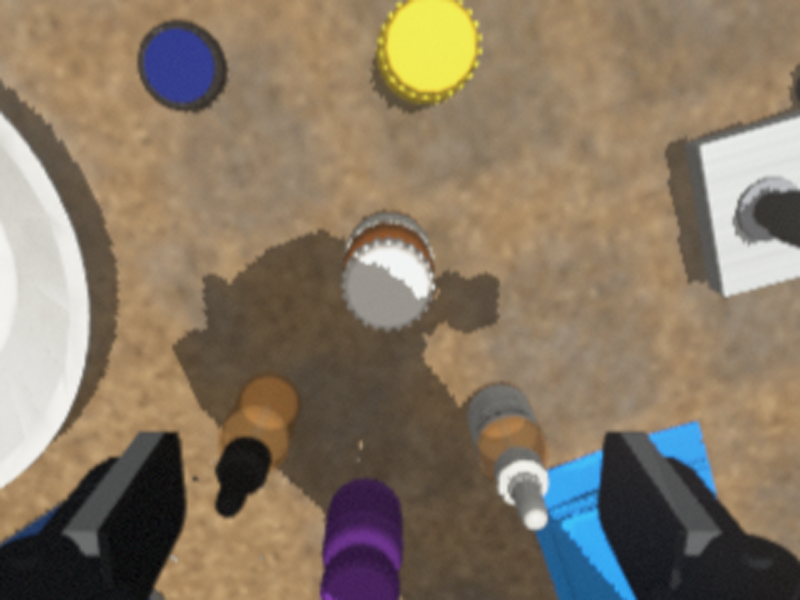

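w1 shows the post top at (316,137), the nest at (422,145), the rail ends at (358,104) and (357,178), and the lever bar running right from (575,225). w2 shows the jar's cap centred at (389,285), with the neighbours clear of the fingers' closing line.

```bash
python3 - <<'E'
from h import *
np.set_printoptions(precision=4,suppress=True)
p=np.load('pics/w1.npy'); c=cam('wrist',p[:3],p[3:])
p2=np.load('pics/w2.npy'); c2=cam('wrist',p2[:3],p2[3:])
f=lambda u,v:(u*.8,v*.8); g=lambda u,v:(160+u*.4,80+v*.4)
print('jar',onz(c2,g(389,285),.075))
for n,uv,z in [('post',(316,137),.09),('nest',(422,145),.0345),('shL+',(303,107),.0345),('shL-',(303,168),.0345),('railB',(359,100),.037),('railB2',(530,112),.037),('railF',(356,177),.037),('railF2',(525,192),.037),('headFL',(525,204),.156),('headtopFL',(548,208),.242)]: print(n,onz(c,f(*uv),z))
im=cv2.imread('pics/w1.png'); cr=im[60:180,230:440]; cv2.imwrite('pics/w1c.png',cv2.resize(cr,None,fx=3.8,fy=3.8,interpolation=cv2.INTER_CUBIC))
E
```

```text
jar [0.5887 0.2995 0.075 ]
post [0.5545 0.1319 0.09  ]
nest [0.547  0.0162 0.0345]
shL+ [0.5896 0.1568 0.0345]
shL- [0.52   0.162  0.0345]
railB [0.5968 0.0906 0.037 ]
railB2 [ 0.5839 -0.1093  0.037 ]
railF [0.5093 0.0969 0.037 ]
railF2 [ 0.4909 -0.1133  0.037 ]
headFL [ 0.4939 -0.0711  0.156 ]
headtopFL [ 0.5041 -0.0555  0.242 ]
```

View pics/w1c.png

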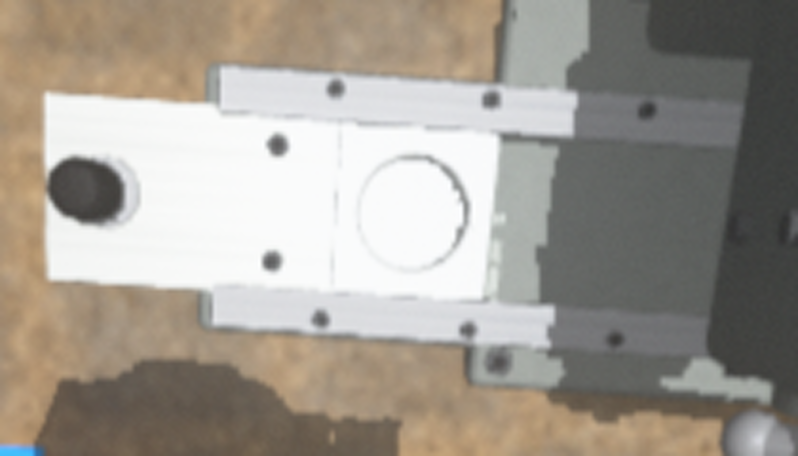

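```bash
python3 - <<'E'
from h import *
pi=np.pi
def snap(n,tgt,r):
    bot.hold(.3); t,o=bot.current_tcp_pos(),bot.current_orientation(); im=bot.snapshot('wrist'); cv2.imwrite(f'pics/{n}.png',im[:,:,::-1]); np.save(f'pics/{n}.npy',np.r_[t,o])
    c=cam('wrist',t,o); u,v=px(c,tgt); print(n,t,o,bot.current_time(),u,v)
    u,v=int(u),int(v); a=np.ascontiguousarray(im[v-40:v+40,u-40:u+40,::-1]); big=cv2.resize(a,(400,400),interpolation=cv2.INTER_CUBIC)
    h=cv2.HoughCircles(cv2.medianBlur(cv2.cvtColor(big,cv2.COLOR_BGR2GRAY),5),cv2.HOUGH_GRADIENT_ALT,1.5,60,param1=150,param2=.6,minRadius=r-25,maxRadius=r+25)
    for x,y,q in (h[0][:4] if h is not None else []): print(x,y,q,onz(c,(u-40+x/5-.4,v-40+y/5-.4),tgt[2]))
    print('crop origin',u-40,v-40); return big
b=snap('w3',[.5887,.2995,.075],100) if 0 else None
bot.goto([.547,.0145,.24],[pi,0,-.07]); bot.line_to([.547,.0145,.16],speed=.2)
a=snap('w4',[.547,.0145,.0345],117)
bot.line_to([.547,.0145,.24],speed=.25); bot.goto([.5887,.2995,.20],[pi,0,-.07])
b=snap('w3',[.5887,.2995,.075],97)
cv2.imwrite('pics/m1.png',np.hstack([a,b]))
E
```

```text
w4 [0.54778554 0.0144293  0.16114652] [ 3.14149355e+00 -2.12249070e-03 -6.99628430e-02] 13.6833 315.2813552088711 197.742430025049
crop origin 275 157
w3 [0.58872118 0.29947747 0.2000157 ] [-3.14158663e+00 -4.20461566e-05 -7.00819840e-02] 19.275 315.28432988032586 197.17103941685065
crop origin 275 157
```

View pics/m1.png

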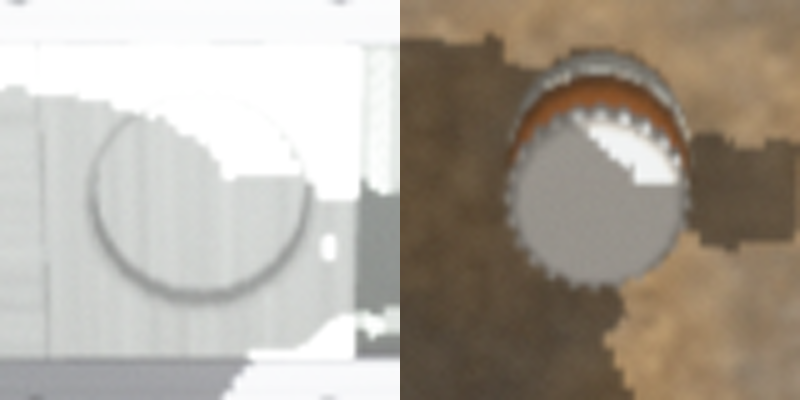

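The montage shows the nest on the left, centred at (199.5,199.5), and the jar's cap on the right, centred at (198.5,198.5) within its half.

```bash
python3 - <<'E'
from h import *
pi=np.pi
def ctr(n,x,y,z):
    p=np.load(f'pics/{n}.npy'); return onz(cam('wrist',p[:3],p[3:]),(275+(x-2)/5,157+(y-2)/5),z)
N=ctr('w4',199.5,199.5,.0345); J=ctr('w3',198.5,198.5,.075); print(N,J)
np.save('nest.npy',N); np.save('jar.npy',J)
o=[pi,0,-.07]
bot.set_gripper(.064)
bot.line_to([J[0],J[1],.12],speed=.12,rotation=o); bot.line_to([J[0],J[1],.020],speed=.1)
print(bot.current_tcp_pos(),bot.current_contact_force())
bot.set_gripper(.03,grip_force=25)
print(bot.current_finger_gap(),bot.current_grip_force(),bot.current_contact_force(),bot.current_tcp_pos(),bot.current_time())
E
```

```text
[0.54831804 0.01517787 0.0345    ] [0.58964743 0.30039826 0.075     ]
[0.59028438 0.30067501 0.02079009] [0.08756177 0.35279237 0.28266309]
0.038759614250747865 25.839519436267437 [-0.17748764 -0.20220158  3.72960994] [0.59036525 0.3007001  0.02092931] 21.925
```

```bash
python3 - <<'E'
from h import *
J=np.load('jar.npy'); N=np.load('nest.npy')
bot.set_gripper(.05); t=bot.current_tcp_pos(); bot.line_to([J[0],J[1],.0145],speed=.05)
bot.set_gripper(.03,grip_force=25)
t=bot.current_tcp_pos(); print(bot.current_finger_gap(),bot.current_contact_force(),t)
bot.line_to([J[0],J[1],t[2]+.17],speed=.2)
print(bot.current_finger_gap(),bot.current_contact_force(),bot.current_tcp_pos())
bot.line_to([N[0],N[1],.20],speed=.25)
bot.line_to([N[0],N[1],t[2]+.0345+.006],speed=.15); bot.hold(.3)
p,o=bot.current_tcp_pos(),bot.current_orientation(); im=bot.snapshot('wrist'); np.save('pics/w5.npy',np.r_[p,o])
print(p,o,bot.current_contact_force(),bot.current_time())
cv2.imwrite('pics/w5.png',cv2.resize(im[130:330,200:440,::-1],(720,600),interpolation=cv2.INTER_CUBIC))
E
```

```text
0.03933656442015759 [ 0.34401365  0.28206514 -1.95694577] [0.5895714  0.30034903 0.01438263]
0.03892062159672416 [-0.11186811  0.8263725  -1.06122797] [0.58882396 0.30007954 0.18309407]Traceback (most recent call last):
  File "<stdin>", line 8, in <module>
station.Unreachable: the arm cannot follow that straight line within its joint ranges
```

```bash
python3 - <<'E'
from h import *
N=np.load('nest.npy'); z0=.0144
t0=bot.current_time(); bot.goto([N[0],N[1],.17],[np.pi,0,-.07]); print(bot.current_time()-t0,bot.current_tcp_pos())
bot.line_to([N[0],N[1],z0+.0345+.006],speed=.12); bot.hold(.3)
p,o=bot.current_tcp_pos(),bot.current_orientation(); im=bot.snapshot('wrist')
print(p,o,bot.current_contact_force(),bot.current_time(),bot.current_finger_gap())
cv2.imwrite('pics/w5.png',cv2.resize(im[130:330,200:440,::-1],(720,600),interpolation=cv2.INTER_CUBIC))
E
```

```text
4.774999999999999 [0.54832968 0.01523535 0.16998211]
[0.54863128 0.01515794 0.05536597] [ 3.14157175e+00 -8.56568609e-04 -6.99923459e-02] [-0.34553142  0.47421641 -1.39295122] 29.925 0.03905485781566158
```

View pics/w5.png

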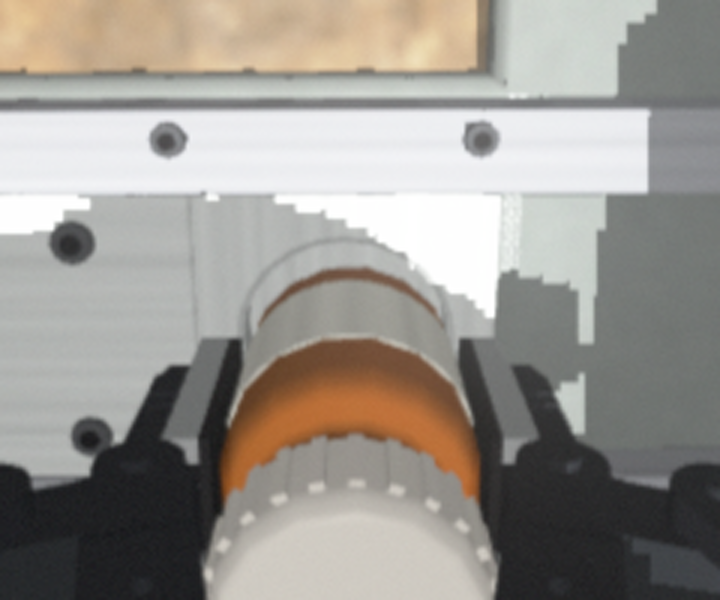

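The view shows the jar centred over the nest sideways: the nest spans columns 245–455 and the jar foot is at about 351. Next I lower it in small steps while watching the force.

```bash
python3 - <<'E'
from h import *
N=np.load('nest.npy'); z0=.0144
for h in (.034,.0315,.029,.0265,.0245,.023):
    bot.line_to([N[0],N[1],z0+h],speed=.04); f=np.array(bot.current_contact_force()); print(h,f.round(2),np.round(bot.current_tcp_pos(),4))
    if f[2]>4 or np.hypot(*f[:2])>6: break
print(bot.current_time())
E
```

```text
0.034 [ 0.26  0.11 -0.88] [0.5478 0.0152 0.0479]
0.0315 [-0.26 -0.85 -0.66] [0.5481 0.0152 0.0457]
0.029 [-0.59  0.33 -1.48] [0.5482 0.0152 0.0432]
0.0265 [-0.27 -0.03 -1.46] [0.5481 0.0152 0.0407]
0.0245 [ 0.02 -0.29  0.01] [0.5482 0.0152 0.0388]
0.023 [ 0.34 -0.15 -0.33] [0.5482 0.0152 0.0373]
31.4833
```

```bash
python3 - <<'E'
from h import *
N=np.load('nest.npy'); y=np.array([np.sin(.07),np.cos(.07)]); o=[np.pi,0,-.07]
bot.set_gripper(.058); bot.line_to([N[0],N[1],.14],speed=.15)
post=N[:2]+.122*y; s=post+.045*y
try: bot.line_to([*s,.14],speed=.2)
except bot.Unreachable: print('goto'); bot.goto([*s,.14],o)
bot.set_gripper(0); bot.line_to([*s,.058],speed=.15); f0=np.array(bot.current_contact_force()); print(f0,bot.current_time())
d=.045-.10; bot.line_to([*(post+d*y),.058],speed=.06)
while True:
    f=np.array(bot.current_contact_force())-f0; print(round(d,4),f.round(1),np.round(bot.current_tcp_pos(),4))
    if f[1]>9 or d<-.115: break
    d-=.004; bot.line_to([*(post+d*y),.058],speed=.05)
print(bot.current_time())
E
```

```text
goto
[-0.05884729  0.46904213  0.31172129] 38.8417
-0.055 [-0.9  0.7 -0.8] [0.5526 0.082  0.0578]
-0.059 [ 0.4  0.1 -0.6] [0.5523 0.0777 0.0578]
-0.063 [-0.9  0.2 -0.7] [0.5521 0.0736 0.0579]
-0.067 [-0.  -0.3 -0.6] [0.552  0.0696 0.058 ]
-0.071 [ 0.   0.2 -0.1] [0.5519 0.0656 0.058 ]
-0.075 [ 0.1 -0.7 -0.6] [0.5517 0.0616 0.0581]
-0.079 [ 0.3 -0.5 -0.5] [0.5514 0.0576 0.0581]
-0.083 [ 0.1 -0.8 -0.4] [0.5511 0.0536 0.058 ]
-0.087 [ 0.1 -0.4 -0.7] [0.5508 0.0497 0.058 ]
-0.091 [1.4 3.2 0.2] [0.5506 0.0466 0.0581]
-0.095 [ 1.  15.1  0.9] [0.5505 0.0464 0.0582]
43.1583
```

```bash
python3 - <<'E'
from h import *
np.set_printoptions(precision=4,suppress=True)
N=np.load('nest.npy'); a=-.07
ram=np.array([N[0],N[1]])-.1155*np.array([np.sin(.07),np.cos(.07)]); X=np.array([np.cos(a),np.sin(a),0]);Y=np.array([np.sin(.07),np.cos(.07),0])
R0=np.r_[ram,0]; print('ram',R0)
out=[]
for n in ('side','scene'):
    c=cam(n); im=np.ascontiguousarray(bot.snapshot(n)[:,:,::-1]); cv2.imwrite(f'pics/{n}1.png',im)
    q=[px(c,R0+X*x-Y*.1167+np.array([0,0,.3137])) for x in (-.056,-.1,-.15)]
    print(n,'pivot',px(c,R0-X*.056+np.array([0,0,.197])),'grip line',q)
    u,v=q[1].astype(int); cr=im[max(v-60,0):v+90,u-70:u+60]; print('origin',u-70,max(v-60,0),cr.shape)
    out.append(cv2.resize(cr,(400,int(cr.shape[0]*400/cr.shape[1])),interpolation=cv2.INTER_CUBIC)[:460])
h=min(o.shape[0] for o in out); cv2.imwrite('pics/m2.png',np.hstack([o[:h] for o in out]))
print(bot.current_joints())
E
```

```text
ram [ 0.5402 -0.1     0.    ]
side pivot [342.3663 201.6612] grip line [array([361.4235, 165.131 ]), array([370.9854, 167.7962]), array([382.2532, 170.9368])]
origin 300 107 (150, 130, 3)
scene pivot [357.113  190.2832] grip line [array([380.6483, 154.4921]), array([388.8625, 157.2414]), array([398.6162, 160.506 ])]
origin 318 97 (150, 130, 3)
[-0.0547  0.5051 -0.4093  0.6557  0.0093 -3.129 ]
```

View pics/m2.png

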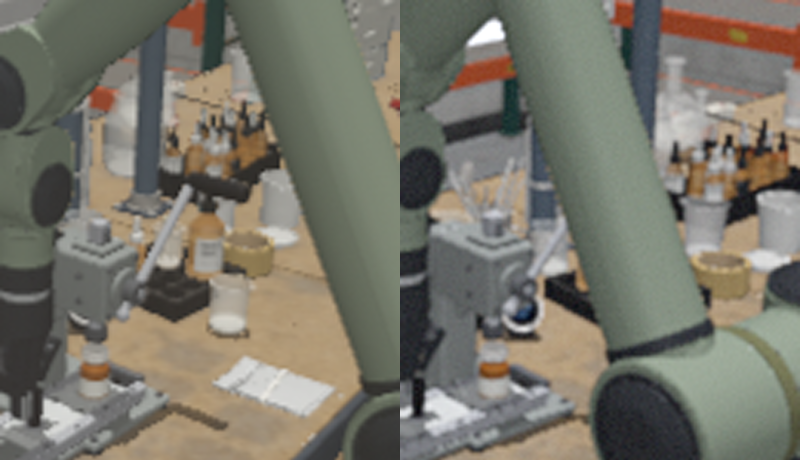

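The jar stands under the foot with the shuttle home. In the side crop the grip runs from (187,190) to (248,190), so grip_mid is at about x = -0.10 in the press frame. Next I rise, use the half-turn yaw to keep wrist travel short, and grasp the grip.

```bash
cat >> h.py <<'E'
Xp=np.array([np.cos(.07),-np.sin(.07),0]);Yp=np.array([np.sin(.07),np.cos(.07),0]);RAM=np.array([.5402,-.1,0])
OG=[np.pi,0,np.pi-.07]
def grip(phi,x=-.102):
    th=np.pi/4-phi; return RAM+Xp*x-Yp*.165*np.cos(th)+np.array([0,0,.197+.165*np.sin(th)])
E
python3 - <<'E'
from h import *
G=grip(0); up=np.array([0,0,1]); print(G,grip(.785))
for P in (G+up*.09,G-up*.02,grip(.4)-up*.02,grip(.785)-up*.02): print(np.round(bot.inverse_kinematics(P,OG),2))
p=np.array(bot.current_tcp_pos())
bot.line_to(p+Yp*.012,speed=.1); bot.line_to(p+Yp*.012+up*.30,speed=.4); t=bot.current_time()
bot.goto(G+up*.09,OG); print('goto',bot.current_time()-t)
bot.set_gripper(.075); bot.line_to(G-up*.019,speed=.15); print(bot.current_contact_force(),bot.current_tcp_pos(),bot.current_time())
bot.set_gripper(.015,grip_force=60)
print(bot.current_finger_gap(),bot.current_contact_force(),bot.current_tcp_pos(),bot.current_grip_force(),bot.current_time())
E
```

```text
[ 0.43028938 -0.20925272  0.31367262] [ 0.42690923 -0.25746173  0.1970657 ]
[-0.61  0.13 -0.01  1.43  0.   -0.54]
[-0.61  0.16 -0.26  1.16  0.   -0.54]
[-0.67  0.22 -0.32  1.03  0.   -0.6 ]
[-0.69  0.28 -0.41  0.88  0.   -0.62]
goto 2.1916999999999973
[0.06967866 0.23661457 0.26383   ] [ 0.43066842 -0.20953767  0.29546656] 48.2417
0.023454130427985904 [-0.16602577  0.0664757   3.71534809] [ 0.43052531 -0.20933283  0.29527794] 58.679747208952904 48.7583
```

```bash
python3 - <<'E'
from h import *
off=np.array(bot.current_tcp_pos())-grip(0)
for ph in (.12,.25,.38,.5,.6,.7,.785):
    bot.line_to(grip(ph)+off,speed=.1)
    e=np.array(bot.current_tcp_pos())-grip(ph)-off
    print(ph,np.round(bot.current_contact_force(),1),(e*1e3).round(1),round(bot.current_finger_gap(),4),round(bot.current_time(),2))
E
```

```text
0.12 [0.1 2.1 4.1] [0.  0.1 0.1] 0.0233 49.1
0.25 [-1.7  1.8  4.9] [0.1 0.2 0.3] 0.0232 49.47
0.38 [-0.   1.2  4. ] [0.1 0.2 0.5] 0.0232 49.83
0.5 [0.5 1.6 5.7] [0.1 0.2 0.6] 0.0236 50.18
0.6 [-0.1  1.9  5.9] [0.1 0.2 0.7] 0.0234 50.5
0.7 [-1.9  3.3  9.4] [0.2 0.1 1.2] 0.0234 50.82
0.785 [-1.9  0.9  9.8] [ 0.2 -0.   1.3] 0.0234 51.11
```

```bash
python3 - <<'E'
from h import *
t=grip(.785)+[0,0,-.0184-.0018]; p=np.array(bot.current_tcp_pos()); t[:2]=p[:2]
bot.line_to(t,speed=.05); bot.hold(1.5)
print(bot.current_contact_force(),bot.current_tcp_pos(),bot.current_finger_gap(),bot.current_time())
print(bot.sign_off())
E
```

```text
[-2.58956134  2.80507602  9.25518075] [ 0.42734976 -0.25757709  0.17856384] 0.023131361651335225 52.8583
the job is handed in; nothing more can be done
None
```

I handed the job in at about 53 s of the 64 s allowed: the jar stands in the nest, the shuttle is home, and the gripper is still holding the lever at level. I judged level from the commanded arc and about 9 N at the grip, and I took no picture of the lever or the closed cap at the end.

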